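Load a sample board under the drag spring of its holder

TASK

Load the plywood sample board into its holder: with the fingertips press the board down hard on the sprung bed, and while pressing slide it along the channel under the bar and its leaf spring until it is fully home against the end stop, then let go so that the bed clamps it up against the bar. Only press and push the board, do not grip it or lift it out, and leave the small dropper bottle, the tape roll and the pen beside the holder where they are.

Things in the scene. Friction and masses are not known exactly. Their poses are not given: they have to be found in the camera images.
- holder: metal channel holder for sample boards, fixed to the worktop, 220 mm long (its x), 106 mm wide (its y), 48 mm high; origin at the centre of its underside, z up. Its +x is the sliding direction, toward the end stop, roughly to the robot's left; the other end is open. Inside the channel is 84 mm wide (y -42 to +42), its wall tops at z = 36 mm
- bar (a point): middle of the lower front edge of the rigid bar that bridges the channel, at holder x = 38 mm, z = 33 mm; the bar reaches to x = 50, its top to z = 48 mm. The drag spring hangs behind it: two steel leaf strips that slope down to z = 28 mm at x = 77 mm; the board's front lifts them in passing, against a few N of drag
- stop (a point): middle of the end stop's face that the board's front edge must meet, at holder x = 92 mm, z = 26 mm
- board: flat plywood sample board in the channel, 110 (its x, along the holder's x) x 80 x 12 mm, about 0.12 kg; origin at the centre of its underside, top 12 mm higher. At the start it lies on the raised bed, top at holder z = 38 mm, 5 mm too high for the bar, front edge 13 to 29 mm short of it. Home: origin at holder x = 37 mm, its rear 56 mm still free before the bar
- bed (a joint): sprung floor of the channel, with slippery runners: 0 m fully up (top at holder z = 26 mm), grows as it is pressed, stop at 0.010 m. It sinks level; a push on the board of about 5 N starts it, about 12 N takes it to its stop. The board clears the bar only from 0.005 m on; with the board home and released it rests near 0.005 m, the board clamped up against the bar
- toner: small dropper bottle, 42 mm across, 106 mm tall, standing past the end stop; origin at its underside; leave alone
- tape: roll of masking tape lying flat, 96 mm across, 25 mm high, off the open end of the channel; origin at its underside; leave alone
- pen: felt marker, 140 mm long, 16 mm thick, lying crosswise past the dropper bottle; origin at its underside; leave alone
Mind the look-alikes: they are no part of the job. Of the things that look like the board, the smaller one is meant.

How it is judged:
On the way, in this order (a step that is already met when the one before it is completed fails the run):
1. the fingers press the board and the bed down at least 4.5 mm while the board is still short of the bar (value of joint bed above 0.0045 m and contact force between the fingers and board above 3 N and x of board in the frame of holder below -0.01 m), for 0.1 s.
2. the board's front has slid at least 20 mm past the bar's front, under it, the fingers still pressing on it (x of board in the frame of holder above 0.003 m and value of joint bed above 0.004 m and contact force between the fingers and board above 3 N), for 0.05 s.
At the end, for the whole second after the job is handed in: the board is home within 4 mm of the end stop, lying flat on the bed under the bar, clamped up against the bar by the sprung bed (bed 3 to 7.5 mm down), at rest (x of board in the frame of holder above 0.033 m and z of board in the frame of holder between 0.018 and 0.0235 m and value of joint bed between 0.003 and 0.0075 m and angle between board's own z axis and vertical below 0.05 rad and linear speed of board below 0.01 m/s); the robot touches nothing.
It fails at once if the board is lifted more than 10 mm off the raised bed (z of board in the frame of holder above 0.036 m).
It fails at once if the board is tipped up (angle between board's own z axis and vertical above 0.25 rad).
It fails at once if the dropper bottle is moved or tipped (distance of toner from where it was at the start of the episode above 0.02 m or angle between toner's own z axis and vertical above 0.4 rad).
It fails at once if the tape roll is moved (distance of tape from where it was at the start of the episode above 0.02 m).
It fails at once if the pen is moved (distance of pen from where it was at the start of the episode above 0.02 m).
It also fails if it takes over 40 s, if anything falls off the work surface, if the arm or the gripper's body presses on something with over 40 N, if the wrist force passes 120 N, or if a joint passes its speed limit or range.

ROBOT

A 7-joint arm with a two-finger parallel gripper is mounted at the origin on a cart in front of the work surface, level with it; the furniture and walls round the work are solid. World frame = base frame: x ahead of the robot, y to its left, z up, the work surface at z = 0. Lengths are in m, angles in rad, forces in N, time in s.
With the tool pointing down it reaches from about 0.4 to 0.85 m from the base axis. Payload 6.9 kg.
Tool frame: the origin (TCP) lies between the finger pads; the fingertips stand 17 mm ahead of it and the grasp point (between the pads) lies 2 mm behind it; z points along the fingers, y is the line along which they close (so a half turn about z gives the same grasp; the last joint's range is limited). The gripper opens to 85 mm and grips with 20 to 120 N. Pads are 22 mm wide; open, the fingers measure 114 mm over their backs; the gripper's body (76 mm by 85 mm) begins 54 mm behind the grasp point. The pads swing forward as they close: fully open they stand 13 mm farther back than shut.
Start: joints at [1.373, 0.507, -0.238, 1.5, 0.126, 1.149, -0.155], TCP at [0.187, -0.596, 0.248] pointing down, gripper open.
Joint ranges: [-3.08, 3.08], [-0.24, 2.05], [-1.43, 1.35], [0, 2.5], [-1.52, 4.66], [0.17, 1.96], [-2.89, 2.89]. Speed limits (rad/s): [2.39, 2.39, 3.14, 3.14, 3.14, 3.14, 3.14].

INTERFACE

Orientations are given as [roll, pitch, yaw] about the fixed x, y, z axes, in that order (R = Rz(yaw) Ry(pitch) Rx(roll)).
In Python, from cell import r gives the robot as it stands.
- The arm moves only by the tool apply_moves, never from a script. Its argument "steps" is a list that holds one entry, the list of rows, each a list of 7 numbers: the closure, from 0 (fully open) to 1 (shut), then the shift along the tool's x, y, z in units of 0.04 m (1.0 is 0.04 m), then the turn, a rotation vector about the tool's x, y, z in units of 0.12 rad (1.0 is 0.12 rad). In form: [[[claw, tx, ty, tz, wx, wy, wz], ...]]. A call has 1 to 12 rows; each row shifts and turns the commanded pose from where the row before left it, along the tool's axes as they then stand; what a row does not reach is not made up. A row lasts 1/10 s, in which the tool goes at most 50 mm and 8.59 degrees, less where a joint would pass 70% of its speed; a pose out of reach is approached as far as the arm can. A call with a number of a shift or a turn outside -1 to 1 is refused whole. A call with a gripper value outside its range is refused whole. The fingers move at their own pace and stop on an object; "newtons" is the grip in N (left out, the last holds). Time passes only in rows, so rows that do not move let the fingers close. It gives the time, the measured TCP pose, the force, the opening and the grip force at its end, in the units of the state.
- r.get_obs(): the state, without advancing time (a new reading comes with each control period).
- r.camera(name): name is "scene" or "top" or "wrist"; returns the picture (420x560x3 uint8, red, green, blue); there is no depth.
- r.get_calibration(name): a dict with "K" (3x3 intrinsics, pixels), "rvec" (rotation vector, rad) and "tvec" (3), from world to camera coordinates, as OpenCV has them; the wrist camera has in their place "hand_eye" (4x4, takes a point from camera to tool coordinates, whose origin is the TCP and whose axes are the flange's). Camera axes: x right, y down, z forward; pixel columns grow to the right and rows downward; lengths in m; the calibration is good to about 2 mm. The wrist camera is an equidistant fisheye: a pixel r from the principal point sees the ray r / f radians off the axis. A picture is of the moment at which its call begins: read the wrist's pose just before it. get_calibration takes no time and is no camera call.
- r.finish_job(): hands the job in; it is judged then, once.
The state is a dict: "clock": time; "joints": joint angles; "qd": joint speeds; "joint_torque": joint torques, N m; "position": TCP position; "tool_rot": TCP orientation; "contact_force": force on the tool from outside, world axes, zero at the start; "ft_torque": the same for the moment, N m; "width": finger opening in m; "gripper_force": force on a finger pad.
Only numpy, scipy, OpenCV 4.12 (cv2) and the standard library are available. Lean on these libraries where they do the work, as an engineer would, in place of code of your own. Each camera call takes 0.05 s, during which the arm holds its last target. There are 200 camera calls.

## Working session

There is one attempt and no reset: what is moved stays moved. The work goes in short steps, Python scripts to look and compute and a tool call to move; the robot and the scene stay as the last step left them, time stands still between calls to the robot, and variables do not carry over. Pictures are saved under pics/ and viewed, at most 10 in all, crops included, and the job is handed in when it is done.

Besides the shell and the picture viewer there is one more tool, called after ">>>" as name([rows], argument=value, ...), one row to a line, values as JSON. apply_moves: Moves the arm, as the interface text tells. Shifts and turns lie within -1 to 1; 1 stands for 0.04 m of shift or 0.12 rad of turn. Its arguments: {"type":"object","properties":{"steps":{"type":"array","items":{"type":"array","items":{"type":"array","items":{"type":"number","minimum":-1,"maximum":1}}}},"newtons":{"type":"number"}},"required":["steps"]}

```bash
mkdir -p pics; python3 - <<'E'
from cell import r
import cv2,numpy as np
o=r.get_obs();print(o)
for n in("scene","top"):
    cv2.imwrite(f"pics/{n}0.png",r.camera(n)[:,:,::-1]);print(n,r.get_calibration(n))
E
```

```text
{'clock': 0.0, 'joints': array([ 1.37253007,  0.5083262 , -0.23748951,  1.50114697,  0.12568492,
        1.1489357 , -0.15479436]), 'qd': array([ 0.00012519, -0.00062749,  0.00132322, -0.00028662,  0.00028561,
        0.00063927,  0.00020284]), 'joint_torque': array([ 6.50619750e-04, -6.20582271e+01, -2.18661234e+00, -2.49645782e+01,
        1.26425145e-02,  1.19272116e-02,  9.40223941e-06]), 'position': array([ 0.18671036, -0.59594357,  0.24743079]), 'tool_rot': array([-3.13976285e+00,  4.53610266e-05,  3.03753846e-01]), 'contact_force': array([-0.35721974,  0.44743171,  0.09972288]), 'ft_torque': array([ 0.02610407, -0.02559854,  0.03389317]), 'gripper_force': 0.0, 'width': 0.08527433150620858}
scene {'K': array([[444.97269349,   0.        , 275.63183693],
       [  0.        , 444.97269349, 210.88859852],
       [  0.        ,   0.        ,   1.        ]]), 'rvec': array([ 0.61914479, -2.59339161,  1.20850689]), 'tvec': array([0.42839384, 0.16501494, 1.13514943])}
top {'K': array([[420.64216236,   0.        , 279.84880486],
       [  0.        , 420.64216236, 211.48591092],
       [  0.        ,   0.        ,   1.        ]]), 'rvec': array([ 2.11888375, -2.17610254,  0.15350927]), 'tvec': array([0.03104745, 0.49347127, 1.23767687])}
```

View pics/top0.png

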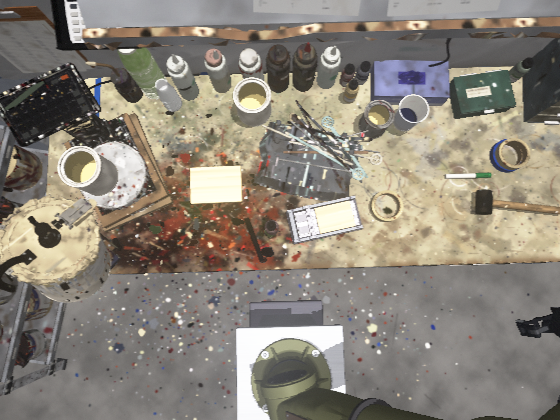

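View pics/scene0.png

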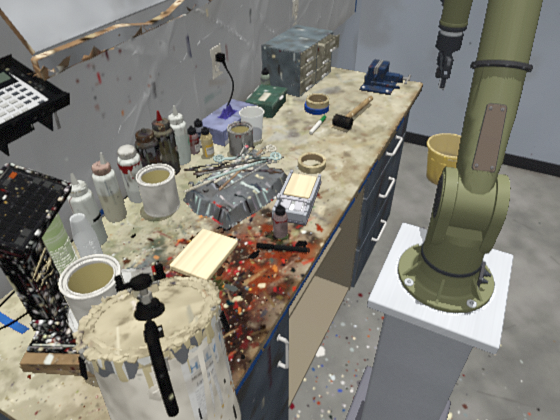

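The holder is at top pixel (325,220), with the tape at (386,206), the bottle at (270,227) and the pen at (258,240). The larger plywood board at (216,184) is the look-alike. I'll zoom in on the holder.

```bash
python3 - <<'E'
import cv2
t=cv2.imread("pics/top0.png")[185:275,235:410]
cv2.imwrite("pics/topc.png",cv2.resize(t,None,fx=4.5,fy=4.5,interpolation=cv2.INTER_CUBIC))
E
```

```text
(no output)
```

View pics/topc.png

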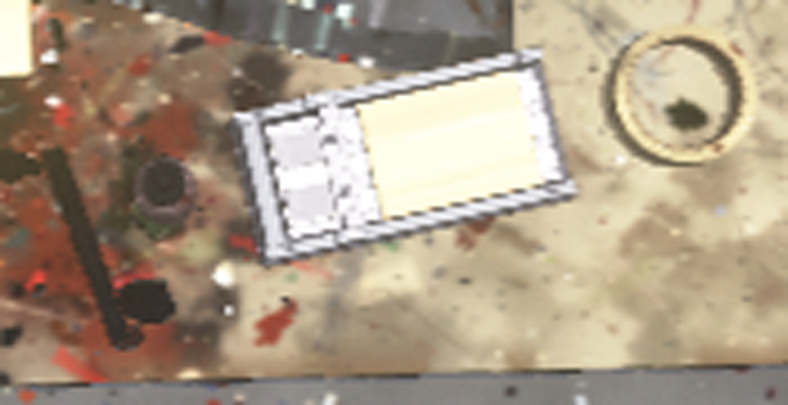

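The crop shows the holder's wall-top corners at (235,115), (538,52), (577,190) and (268,262). The board's front edge runs (358,108)-(385,220), the bottle cap is at (163,185) and the tape is at (683,97).

```bash
cat > h.py <<'E'
import cv2,numpy as np
from scipy.spatial.transform import Rotation as R
def pix2w(c,uv,z):
    K,t=c["K"],np.asarray(c["tvec"]);M=R.from_rotvec(c["rvec"]).as_matrix()
    d=M.T@np.linalg.solve(K,[uv[0],uv[1],1]);o=-M.T@t
    return o+d*(z-o[2])/d[2]
E
python3 - <<'E'
from cell import r
from h import *
c=r.get_calibration("top")
f=lambda u,v,z:pix2w(c,(235+(u+.5)/4.5-.5,185+(v+.5)/4.5-.5),z)[:2]
P=np.array([f(235,115,.036),f(538,52,.036),f(577,190,.036),f(268,262,.036)]);print(P)
cen=P.mean(0);ax=(P[0]+P[3]-P[1]-P[2]);print("L",np.linalg.norm(ax)/2,np.linalg.norm(P[0]+P[1]-P[2]-P[3])/2)
yaw=np.arctan2(ax[1],ax[0]);x=ax/np.linalg.norm(ax);y=np.array([-x[1],x[0]])
print("cen",cen,"yaw",yaw)
for n,u,v,z in[("bf1",358,108,.038),("bf2",385,220,.038),("br1",535,68,.038),("br2",552,183,.038),("toner",163,185,.106),("tape",683,97,.025)]:
    q=f(u,v,z);print(n,q,(q-cen)@x,(q-cen)@y)
print(r.get_calibration("wrist"))
E
```

```text
[[ 0.49747649 -0.00333872]
 [ 0.53498614 -0.2091422 ]
 [ 0.44072083 -0.23035915]
 [ 0.39814576 -0.022419  ]]
L 0.21071150683649928 0.09887276204832376
cen [ 0.46783231 -0.11631477] yaw 1.761993145271179
bf1 [ 0.49972311 -0.08600636] 0.023695778629258434 -0.03706930155422987
bf2 [ 0.42387711 -0.10110306] 0.023287493569330728 0.04026348292242354
br1 [ 0.52375659 -0.20619351] -0.09886844585240159 -0.03782518389002071
br2 [ 0.44565574 -0.21353654] -0.0912358404089742 0.04024790293199759
toner [0.44379729 0.04474843] 0.16269570049132334 -0.007010452795699866
tape [ 0.50329067 -0.30792257] -0.19485452928509295 0.0015997782588646574
{'K': array([[325.1922621 ,   0.        , 276.52605854],
       [  0.        , 325.1922621 , 207.14895039],
       [  0.        ,   0.        ,   1.        ]]), 'hand_eye': array([[-6.13843869e-04, -9.50938144e-01, -3.09380461e-01,
         7.93204180e-02],
       [ 9.99999806e-01, -5.50905985e-04, -2.90794821e-04,
        -4.68083810e-05],
       [ 1.06088340e-04, -3.09380579e-01,  9.50938298e-01,
        -1.25613558e-01],
       [ 0.00000000e+00,  0.00000000e+00,  0.00000000e+00,
         1.00000000e+00]])}
```

>>> apply_moves([
  [[1, 0.725, -0.567, 0.08, 0, 0, -0.868], [1, 0.779, -0.489, 0.08, 0, 0, -0.868], [1, 0.826, -0.405, 0.08, 0, 0, -0.868], [1, 0.864, -0.317, 0.08, 0, 0, -0.868], [1, 0.892, -0.226, 0.08, 0, 0, -0.868], [1, 0.911, -0.132, 0.08, 0, 0, -0.868], [1, 0.919, -0.036, 0.08, 0, 0, -0.868], [1, 0.918, 0.06, 0.08, 0, 0, -0.868], [1, 0.907, 0.155, 0.08, 0, 0, -0.868], [1, 0.886, 0.248, 0.08, 0, 0, -0.868], [1, 0.855, 0.339, 0.08, 0, 0, -0.868], [1, 0.815, 0.426, 0.08, 0, 0, -0.868]],
])

```text
clock: 1.3
position: [0.4377, -0.2313, 0.2096]
tool_rot: [-3.141, -0.0, 1.558]
contact_force: [0.1, -0.1, -0.6]
width: 0.0
gripper_force: 0.0
```

>>> apply_moves([
  [[1, 0.767, 0.508, 0.08, 0, 0, -0.868], [1, 0.71, 0.585, 0.08, 0, 0, -0.868], [1, 0, 0, 0, 0, 0, 0], [1, 0, 0, 0, 0, 0, 0], [1, 0, 0, 0, 0, 0, 0]],
])

```text
clock: 1.8
position: [0.4783, -0.173, 0.2032]
tool_rot: [-3.14, 0.0, 1.76]
contact_force: [0.2, -0.6, -0.4]
width: 0.0001
gripper_force: 0.0
```

```bash
python3 - <<'E'
from cell import r
import cv2
o=r.get_obs();print({k:o[k] for k in("clock","joints","position","tool_rot","contact_force","width")})
cv2.imwrite("pics/w1.png",r.camera("wrist")[:,:,::-1])
E
```

```text
{'clock': 1.8, 'joints': array([ 0.77970661,  0.43195245, -0.69331372,  1.86529687,  0.33262992,
        0.9633139 ,  0.1273746 ]), 'position': array([ 0.47826906, -0.17297987,  0.20320295]), 'tool_rot': array([-3.14042227e+00,  2.20170305e-04,  1.75988850e+00]), 'contact_force': array([ 0.16668986, -0.56517071, -0.40597142]), 'width': 0.0001313100682998558}
```

View pics/w1.png

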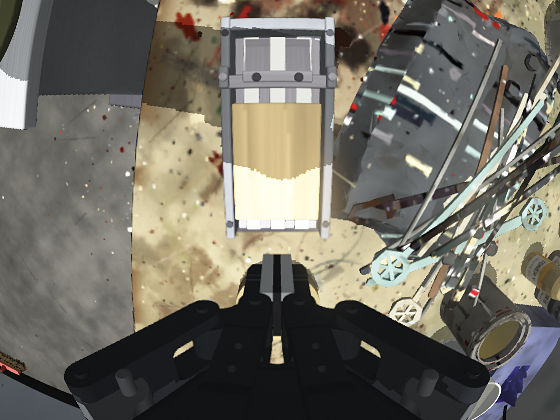

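The wrist view shows the bar at rows 72-88, the board from row 103 (x 232-322) to row 220 (x 234-318), and the wall rear ends at (231,237) and (325,237).

```bash
cat >> h.py <<'E'
def wpix(c,o,uv,z):
    K,H=c["K"],c["hand_eye"];p=(np.array(uv,float)-K[:2,2])/K[0,0];a=np.linalg.norm(p)
    d=np.r_[np.sin(a)*p/a,np.cos(a)]
    T=R.from_euler("xyz",o["tool_rot"]).as_matrix()
    d=T@H[:3,:3]@d;s=T@H[:3,3]+o["position"];return s+d*(z-s[2])/d[2]
E
python3 - <<'E'
from cell import r
from h import *
c=r.get_calibration("wrist");o=r.get_obs()
yaw=1.762;x=np.array([np.cos(yaw),np.sin(yaw)]);y=np.array([-x[1],x[0]]);tcp=o["position"][:2]
for n,u,v,z in[("barTopFrontL",228,88,.048),("barTopFrontR",335,88,.048),("bf1",232,103,.038),("bf2",322,103,.038),("br1",234,220,.038),("br2",318,220,.038),("wallL",231,237,.036),("wallR",325,237,.036),("endL",222,17,.036),("endR",332,17,.036)]:
    q=wpix(c,o,(u,v),z)[:2];print(n,q.round(4),"rel tcp",((q-tcp)@x).round(4),((q-tcp)@y).round(4))
E
```

```text
barTopFrontL [ 0.4197 -0.0879] rel tcp 0.0948 0.0413
barTopFrontR [ 0.5093 -0.0705] rel tcp 0.0949 -0.05
bf1 [ 0.424  -0.1004] rel tcp 0.0817 0.0394
bf2 [ 0.5023 -0.0855] rel tcp 0.0815 -0.0402
br1 [ 0.4432 -0.2086] rel tcp -0.0281 0.0411
br2 [ 0.5223 -0.1935] rel tcp -0.0283 -0.0394
wallL [ 0.4426 -0.2277] rel tcp -0.0467 0.0453
wallR [ 0.5337 -0.2104] rel tcp -0.047 -0.0474
endL [ 0.4    -0.0231] rel tcp 0.1623 0.0483
endR [ 0.4962 -0.0047] rel tcp 0.162 -0.0497
```

>>> apply_moves([
  [[1, 0, 0, 0.85, 0, 0, 0], [1, 0, 0, 0.85, 0, 0, 0], [1, 0, 0, 0.85, 0, 0, 0], [1, 0, 0, 0.85, 0, 0, 0], [1, 0, 0, 0, 0, 0, 0], [1, 0, 0, 0, 0, 0, 0], [1, 0, 0, 0.1, 0, 0, 0], [1, 0, 0, 0.1, 0, 0, 0], [1, 0, 0, 0.05, 0, 0, 0], [1, 0, 0, 0, 0, 0, 0], [1, 0, 0, 0, 0, 0, 0]],
])

```text
clock: 2.95
position: [0.4791, -0.172, 0.0578]
tool_rot: [3.141, 0.0, 1.762]
contact_force: [0.8, -0.2, 0.8]
width: -0.0005
gripper_force: 0.0
```

>>> apply_moves([
  [[1, 0, 0, 0.1, 0, 0, 0], [1, 0, 0, 0.1, 0, 0, 0], [1, 0, 0, 0.05, 0, 0, 0], [1, 0, 0, 0.05, 0, 0, 0], [1, 0, 0, 0, 0, 0, 0], [1, 0, 0, 0, 0, 0, 0]],
])

```text
clock: 3.55
position: [0.4795, -0.172, 0.0461]
tool_rot: [3.141, 0.001, 1.762]
contact_force: [-1.7, 0.3, 10.8]
width: 0.0001
gripper_force: 5.5
```

Force is 10.8 N and the bed is about 8–9 mm down. I'll press somewhat harder, to the bed's stop.

>>> apply_moves([
  [[1, 0, 0, 0.05, 0, 0, 0], [1, 0, 0, 0.03, 0, 0, 0], [1, 0, 0, 0, 0, 0, 0], [1, 0, 0, 0, 0, 0, 0]],
])

```text
clock: 3.95
position: [0.4796, -0.1721, 0.0447]
tool_rot: [3.14, 0.003, 1.762]
contact_force: [-7.2, 1.0, 33.5]
width: -0.0002
gripper_force: 16.7
```

>>> apply_moves([
  [[1, 0.05, 0, 0, 0, 0, 0], [1, 0.1, 0, 0, 0, 0, 0], [1, 0.1, 0, 0, 0, 0, 0], [1, 0.1, 0, 0, 0, 0, 0], [1, 0.1, 0, 0, 0, 0, 0], [1, 0.1, 0, 0, 0, 0, 0], [1, 0.1, 0, 0, 0, 0, 0], [1, 0.1, 0, 0, 0, 0, 0], [1, 0, 0, 0, 0, 0, 0]],
])

```text
clock: 4.85
position: [0.4768, -0.144, 0.0449]
tool_rot: [3.135, 0.005, 1.761]
contact_force: [1.4, -4.1, 26.1]
width: 0.0002
gripper_force: 13.1
```

```bash
python3 - <<'E'
from cell import r
import cv2
o=r.get_obs();print({k:o[k] for k in("clock","position","tool_rot","contact_force")})
cv2.imwrite("pics/w2.png",cv2.resize(r.camera("wrist")[:,:,::-1][:300,130:430],None,fx=2,fy=2))
E
```

```text
{'clock': 4.85, 'position': array([ 0.47684757, -0.14399924,  0.04489744]), 'tool_rot': array([3.13475377, 0.00514511, 1.76138581]), 'contact_force': array([ 1.41918458, -4.14404475, 26.08637889])}
```

View pics/w2.png

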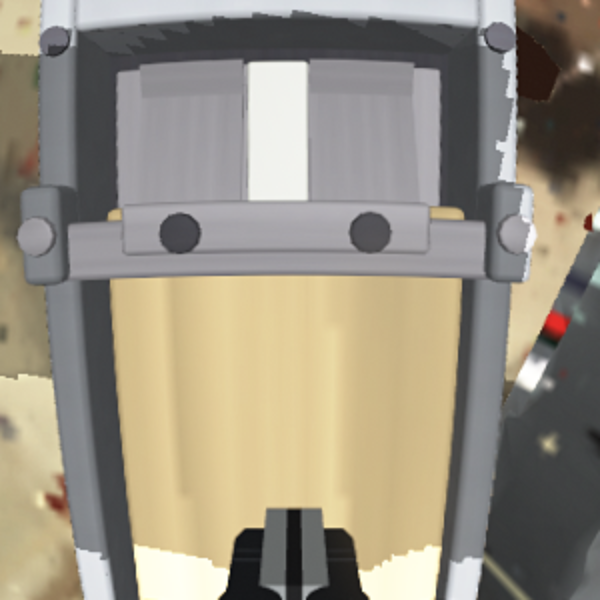

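The board's front edge just shows past the bar at about (120,213), and the board is following the fingers. I'll carry on.

>>> apply_moves([
  [[1, 0.1, 0, 0, 0, 0, 0], [1, 0.1, 0, 0, 0, 0, 0], [1, 0.1, 0, 0, 0, 0, 0], [1, 0.1, 0, 0, 0, 0, 0], [1, 0.1, 0, 0, 0, 0, 0], [1, 0.1, 0, 0, 0, 0, 0], [1, 0.1, 0, 0, 0, 0, 0], [1, 0.1, 0, 0, 0, 0, 0], [1, 0, 0, 0, 0, 0, 0]],
])

```text
clock: 5.8
position: [0.4709, -0.1128, 0.045]
tool_rot: [3.135, 0.005, 1.761]
contact_force: [0.8, -5.1, 29.2]
width: -0.0
gripper_force: 14.0
```

>>> apply_moves([
  [[1, 0.1, 0, 0, 0, 0, 0], [1, 0.08, 0, 0, 0, 0, 0], [1, 0.05, 0, 0, 0, 0, 0], [1, 0, 0, 0, 0, 0, 0]],
])

```text
clock: 6.2
position: [0.4694, -0.1052, 0.0449]
tool_rot: [3.134, 0.007, 1.76]
contact_force: [0.9, -9.0, 27.0]
width: 0.0001
gripper_force: 13.4
```

```bash
python3 - <<'E'
from cell import r
import cv2
o=r.get_obs();print({k:o[k] for k in("clock","position","tool_rot","contact_force")})
cv2.imwrite("pics/w3.png",cv2.resize(r.camera("wrist")[:,:,::-1][:300,130:430],None,fx=2,fy=2))
E
```

```text
{'clock': 6.2, 'position': array([ 0.46941244, -0.1051609 ,  0.04491692]), 'tool_rot': array([3.13448608, 0.00673718, 1.75973496]), 'contact_force': array([ 0.91429016, -8.96492411, 27.02388216])}
```

View pics/w3.png

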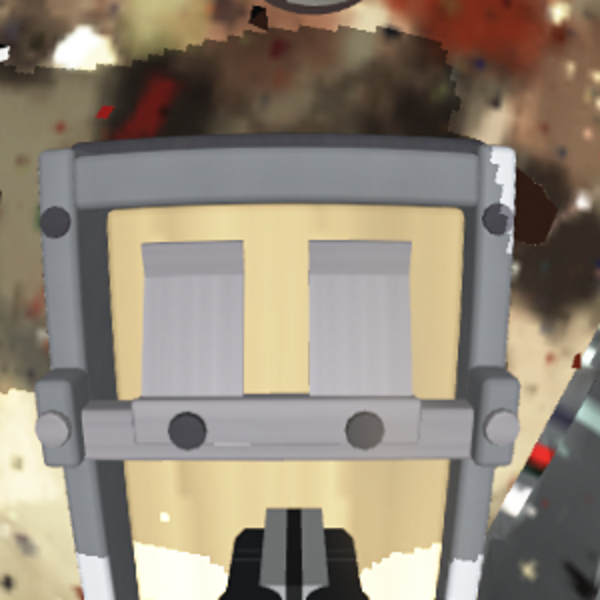

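The board's front edge (row 207) is at the stop's inner edge (row 205). One more nudge to seat it.

>>> apply_moves([
  [[1, 0.06, 0, 0, 0, 0, 0], [1, 0.04, 0, 0, 0, 0, 0], [1, 0, 0, 0, 0, 0, 0]],
])

```text
clock: 6.55
position: [0.4688, -0.1025, 0.0449]
tool_rot: [3.135, 0.008, 1.758]
contact_force: [2.5, -14.0, 25.7]
width: 0.0
gripper_force: 13.0
```

>>> apply_moves([
  [[1, 0, 0, -0.1, 0, 0, 0], [1, 0, 0, -0.2, 0, 0, 0], [1, 0, 0, -0.5, 0, 0, 0], [1, 0, 0, -0.8, 0, 0, 0], [1, 0, 0, -0.8, 0, 0, 0], [1, 0, 0, 0, 0, 0, 0], [1, 0, 0, 0, 0, 0, 0], [1, 0, 0, 0, 0, 0, 0]],
])

```text
clock: 7.35
position: [0.4638, -0.0981, 0.1374]
tool_rot: [-3.14, -0.001, 1.762]
contact_force: [0.5, 0.0, -0.1]
width: 0.0002
gripper_force: 0.0
```

```bash
python3 - <<'E'
from cell import r
import cv2
o=r.get_obs();print({k:o[k] for k in("clock","position","tool_rot","contact_force")})
cv2.imwrite("pics/w4.png",cv2.resize(r.camera("wrist")[:,:,::-1][:300,130:430],None,fx=2,fy=2))
E
```

```text
{'clock': 7.35, 'position': array([ 0.46381674, -0.09807452,  0.13736991]), 'tool_rot': array([-3.13978756e+00, -6.92393712e-04,  1.76209345e+00]), 'contact_force': array([ 0.47663545,  0.02279568, -0.09060462])}
```

View pics/w4.png

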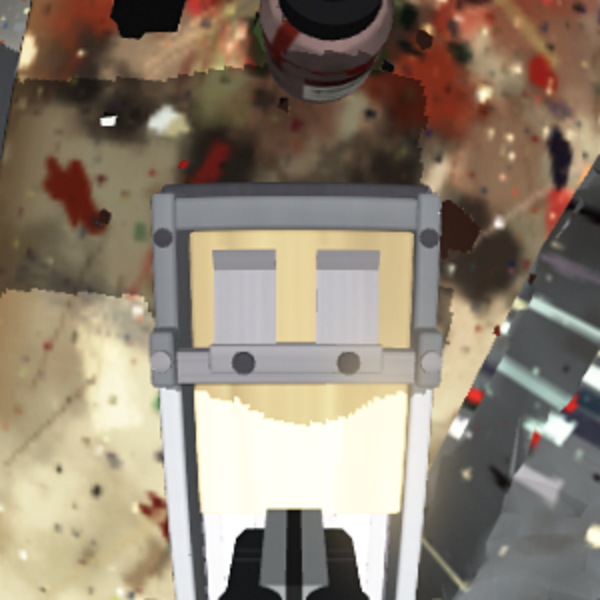

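The board's front edge (row 231) touches the stop face (row 230). The board sits under the bar and the fingers are clear of it.

```bash
python3 -c "
from cell import r
print(r.finish_job())"
```

```text
the job is handed in; nothing more can be done
None
```

The board is pressed home against the end stop and released to clamp under the bar, the bottle, tape and pen were not touched, and the job is handed in; no verdict came back.

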